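Select the green gear on the ointment mixer

ROBOT

A 7-joint arm with a two-finger parallel gripper is mounted at the origin on the work surface. World frame = base frame: x ahead of the robot, y to its left, z up, the work surface at z = 0. Lengths are in m, angles in rad, forces in N, time in s.
With the tool pointing down it reaches from about 0.425 to 0.875 m from the base axis. Payload 4.7 kg.
Tool frame: the origin (TCP) lies midway between the tips of the shut fingers; the grasp point (between the pads) lies 19 mm behind it; z points along the fingers, y is the line along which they close (so a half turn about z gives the same grasp; the last joint's range is limited). The gripper opens to 87 mm and grips with 3 to 60 N. Pads are 19 mm wide; open, the fingers measure 117 mm over their backs; the gripper's body (75 mm by 190 mm) begins 51 mm behind the grasp point.
Start: joints at [-1.303, 0.321, -0.07, 1.45, 0.023, 1.371, -0.057], TCP at [0.163, 0.629, 0.223] pointing down, gripper open.
Joint ranges: [-2.86, 2.86], [-0.3, 2.09], [-1.38, 1.24], [0.06, 2.45], [-1.56, 4.7], [0.09, 2.05], [-2.69, 2.69]. Speed limits (rad/s): [2.57, 2.57, 3.14, 3.14, 3.14, 3.14, 3.14].

INTERFACE

Orientations are given as a rotation vector (axis times angle).
In Python, from bench import ctrl, get_image, calibration gives the robot as it stands.
- The arm moves only by the tool apply_moves, never from a script. Its arguments are lists of equal length, an entry for each row: "dp": the shift along the tool's x, y, z in m, a list of three; "twist": the turn, a rotation vector about the tool's x, y, z in rad, a list of three; "fingers": the closure, from 0 (fully open) to 1 (shut). In form: {"dp": [[dx, dy, dz], ...], "twist": [[ax, ay, az], ...], "fingers": [fingers, ...]}. A call has 1 to 10 rows; each row shifts and turns the commanded pose from where the row before left it, along the tool's axes as they then stand; what a row does not reach is not made up. A row lasts 1/10 s, in which the tool goes at most 50 mm and 8.59 degrees, less where a joint would pass 70% of its speed; a pose out of reach is approached as far as the arm can. A call is refused whole if a number of a shift passes 0.05 or a number of a turn 0.15, either way. A call with a gripper value outside its range is refused whole. The fingers move at their own pace and stop on an object; "newtons" is the grip in N (left out, the last holds). Time passes only in rows, so rows that do not move let the fingers close. It gives the time, the measured TCP pose, the force, the opening and the grip force at its end, in the units of the state.
- ctrl.get_state(): the state, without advancing time (a new reading comes with each control period).
- get_image(name): name is "side" or "top" or "wrist"; returns the picture (384x512x3 uint8, red, green, blue); there is no depth.
- calibration(name): a dict with "fx", "fy", "cx", "cy" (pixels), "eye" and "attitude" of the camera in the world; the wrist camera has in their place "hand_eye" (4x4, takes a point from camera to tool coordinates, whose origin is the TCP and whose axes are the flange's). Camera axes: x right, y up, looking along -z (the intrinsics and any distortion apply to the point x, -y, -z); pixel columns grow to the right and rows downward; lengths in m; the calibration is good to about 2 mm. The wrist camera is an equidistant fisheye: a pixel r from the principal point sees the ray r / f radians off the axis. A picture is of the moment at which its call begins: read the wrist's pose just before it. calibration takes no time and is no camera call.
- ctrl.close_job(): hands the job in; it is judged then, once.
The state is a dict: "time": time; "joint_positions": joint angles; "qd": joint speeds; "joint_torque": joint torques, N m; "position": TCP position; "tool_rot": TCP orientation; "ft_force": force on the tool from outside, world axes, zero at the start; "torque": the same for the moment, N m; "grip_width": opening from 0.0 (shut) to 1.0 (fully open); "grip_force": force on a finger pad.
Only numpy, scipy, OpenCV 4.12 (cv2) and the standard library are available. Lean on these libraries where they do the work, as an engineer would, in place of code of your own. Each camera call takes 0.05 s, during which the arm holds its last target. There are 200 camera calls.

TASK

The ointment mixer's gear lever stands in the park slot in the middle of its gate. Without gripping it, push the lever gently with your fingertips out of park, sideways along the cross lane, and fully home to the end of the slot that has the green marks, without putting it into any other coloured slot on the way. Then let go, and leave the jar, bottles, cartons, mug and spatula around it where they are.

Things in the scene. Friction and masses are not known exactly. Their poses are not given: they have to be found in the camera images.
- mixer: white bench mixer, fixed. Origin: on the table under the gate's centre; x points away from the robot (yaw -0.5 to 0.25 rad), y left, z up. Gear housing: x -90 to 90, y -165 to 100 mm, 100 mm high. Left of it, y 100 to 380 mm, a 40 mm high plinth with a bowl; above the bowl a mixing head, near side at y = 200 mm, 205 to 310 mm above the table: keep the hand clear of it
- gate (a point): centre of the gate, an aluminium plate 3 mm thick, flush with the housing's top, 100 mm above the table; axes as the mixer's. Slots 13 mm wide: cross lane along y through the centre, y -30 to 30 mm; in each column y = -30 and 30 mm one coloured slot to +x and one to -x; the unmarked park slot at y = 0, to +x only. Slots end 22 mm from the lane's centre line
- knob (a point): centre of the black ball knob, 36 mm across, on a steel rod 8 mm thick; 150 mm from the pivot, so 175 mm above the table when upright (about 16 mm lower in a coloured slot). It travels 42 mm along x from lane to slot end, 55 mm along y from middle to a side column. Moving it takes about 3 to 4 N (never over 10 N), and it stays where it is left
- lever_neck (a point): point on the lever's rod where it passes through the gate's top face (75 mm from the pivot, which is 25 mm above the table under the gate's centre)
- along (a joint): lean of the lever along the mixer's x (rad): 0 upright, in the cross lane (play of 0.03 either way, more at the side columns, where the slots open); 0.285 at the end of a slot away from the robot, -0.285 at the end of a slot towards it. Starts in park at 0.19 to 0.28
- across (a joint): lean of the lever along the mixer's y (rad): 0 in the middle (park) column, 0.38 in the left (+y) column, -0.38 in the right (-y) column (play of 0.02); it stops at about 0.40
- mark_green: pair of green tabs, each 18 x 11 mm, one on either side of a coloured slot's end. Origin: midway between them, at the slot's end, 100 mm above the table, 22 mm from the gate's centre in the mixer's x and 29 mm in y (either sign: which slot has which colour varies). Axes as the mixer's
- mark_red: pair of red tabs, each 18 x 11 mm, one on either side of a coloured slot's end. Origin: midway between them, at the slot's end, 100 mm above the table, 22 mm from the gate's centre in the mixer's x and 29 mm in y (either sign: which slot has which colour varies). Axes as the mixer's
- mark_blue: pair of blue tabs, each 18 x 11 mm, one on either side of a coloured slot's end. Origin: midway between them, at the slot's end, 100 mm above the table, 22 mm from the gate's centre in the mixer's x and 29 mm in y (either sign: which slot has which colour varies). Axes as the mixer's
- mark_yellow: pair of yellow tabs, each 18 x 11 mm, one on either side of a coloured slot's end. Origin: midway between them, at the slot's end, 100 mm above the table, 22 mm from the gate's centre in the mixer's x and 29 mm in y (either sign: which slot has which colour varies). Axes as the mixer's
- jar: small amber ointment jar, 44 mm wide, 40 mm tall, standing on the right part of the mixer's top (100 mm above the table). Loose, not to be moved. Origin: centre of its underside
- syrup: amber syrup bottle, 60 mm wide, 125 mm tall, on the table right of the mixer. Loose, not to be moved. Origin: centre of its underside
- pills: white pill jar with blue cap, 50 mm wide, 80 mm tall, on the table right of the mixer. Loose, not to be moved. Origin: centre of its underside
- carton_blue: white carton with a blue band, 50 x 90 x 60 mm, on the table beyond the mixer. Loose, not to be moved. Origin: centre of its underside
- carton_red: white carton with a red band, 40 x 70 x 80 mm, on the table beyond the mixer. Loose, not to be moved. Origin: centre of its underside
- cup: white mug, 72 mm wide, 85 mm tall, on the table beyond the mixer. Loose, not to be moved. Origin: centre of its underside
- spatula: spatula 200 mm long, lying on the table on the robot's side of the mixer. Loose, not to be moved. Origin: centre of its underside

How it is judged:
By the outcome, as a careful person would: the job done as asked, in the order asked, and still so for the second after the job is handed in, with the robot touching nothing.
It also fails if it takes over 64 s, if anything falls off the work surface, if the arm or the gripper's body presses on something with over 40 N, if the wrist force passes 120 N, or if a joint passes its speed limit or range.

## Working session

There is one attempt and no reset: what is moved stays moved. The work goes in short steps, Python scripts to look and compute and a tool call to move; the robot and the scene stay as the last step left them, time stands still between calls to the robot, and variables do not carry over. Pictures are saved under pics/ and viewed, at most 10 in all, crops included, and the job is handed in when it is done.

Besides the shell and the picture viewer there is one more tool, called after "Call:" in YAML: its name, and indented under it one key for each argument. apply_moves: Moves the arm, as the interface text tells. Its arguments: {"type":"object","properties":{"dp":{"type":"array"},"twist":{"type":"array"},"fingers":{"type":"array"},"newtons":{"type":"number"}},"required":["dp","twist","fingers"]}

```bash
mkdir -p pics
python3 - <<'E'
from bench import ctrl,get_image,calibration
import cv2,numpy as np
for n in("side","top"):
    c=calibration(n);print(n,c)
    im=get_image(n);cv2.imwrite(f"pics/{n}0.png",im[:,:,::-1])
a=cv2.imread("pics/side0.png");b=cv2.imread("pics/top0.png")
print(calibration("wrist"));s=ctrl.get_state();print(s)
E
```

```text
side {'fx': 496.7232750122115, 'fy': 496.7232750122115, 'cx': 241.70691671577603, 'cy': 188.40393982671412, 'eye': array([0.40234829, 0.69727848, 0.8852876 ]), 'attitude': array([ 0.10025245, -1.19343927, -2.69404933])}
top {'fx': 420.4164527594845, 'fy': 420.4164527594845, 'cx': 255.42228040978193, 'cy': 189.3514378354277, 'eye': array([ 0.41604346, -0.10497208,  0.93089638]), 'attitude': array([ 0.11987048, -0.17965962, -1.56353432])}
{'fx': 297.3186396354542, 'fy': 297.3186396354542, 'cx': 258.88290294240375, 'cy': 196.45640325634045, 'hand_eye': array([[-1.16877451e-04,  9.65460287e-01,  2.60550228e-01,
         7.22197299e-02],
       [ 9.99999007e-01, -2.53142680e-04,  1.38659076e-03,
        -1.41523778e-03],
       [ 1.40465470e-03,  2.60550132e-01, -9.65459298e-01,
        -1.62778614e-01],
       [ 0.00000000e+00,  0.00000000e+00,  0.00000000e+00,
         1.00000000e+00]])}
{'time': 0.1, 'joint_positions': array([-1.30285372,  0.32174915, -0.07006822,  1.45154817,  0.02261201,
        1.37079921, -0.05688496]), 'qd': array([-2.25819720e-04, -2.92350353e-03, -2.05907021e-04, -3.18965616e-03,
        1.66690440e-03, -1.58144585e-03, -5.10638502e-06]), 'joint_torque': array([ 2.75221475e-05, -4.92570412e+01, -4.05616164e-01, -3.13398921e+01,
       -6.42000418e-02,  3.93367920e-02,  6.30816180e-05]), 'position': array([0.16316867, 0.6286771 , 0.221573  ]), 'tool_rot': array([-3.97605568e-01, -3.11622038e+00,  2.69240130e-03]), 'ft_force': array([ 0.00381089,  0.12449257, -0.26150617]), 'torque': array([-0.04675639, -0.01356481, -0.02694739]), 'grip_force': 0.0, 'grip_width': 0.9989103680860363}
```

View pics/top0.png

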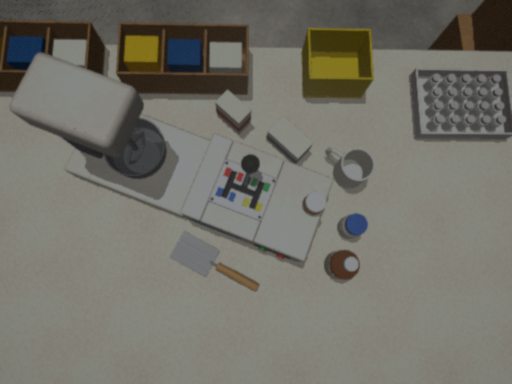

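View pics/side0.png

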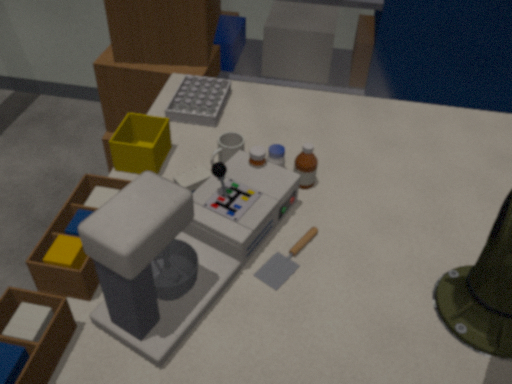

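The top view shows the gate at about (243,189). The tabs are red at far left (233,174), green at far right (260,185), blue at near left (226,194) and yellow at near right (252,205). The knob is at (250,163). The side view agrees. So the route is: pull the knob towards the robot, push it to -y, then push it to +x.

```bash
cat > h.py <<'E'
import numpy as np,cv2
from scipy.spatial.transform import Rotation as R
from bench import ctrl,get_image,calibration
def ray(n,uv):
    c=calibration(n);u,v=uv
    d=np.array([(u-c['cx'])/c['fx'],-(v-c['cy'])/c['fy'],-1.])
    return c['eye'],R.from_rotvec(c['attitude']).apply(d)
def onplane(n,uv,z):
    e,d=ray(n,uv);return e+d*(z-e[2])/d[2]
E
python3 - <<'E'
from h import *
s=ctrl.get_state();print(R.from_rotvec(s['tool_rot']).as_matrix().round(3))
rng={'red':[(0,8),(172,180)],'green':[(45,85)],'blue':[(105,130)],'yellow':[(22,35)]}
for n,(x0,y0,x1,y1) in {'top':(212,160,275,216),'side':(198,175,268,222)}.items():
    im=cv2.imread(f'pics/{n}0.png');hsv=cv2.cvtColor(im,cv2.COLOR_BGR2HSV)
    for k,rs in rng.items():
        m=sum((cv2.inRange(hsv,(a,110,50),(b,255,255)) for a,b in rs))
        M=np.zeros_like(m);M[y0:y1,x0:x1]=m[y0:y1,x0:x1]
        nn,_,st,ce=cv2.connectedComponentsWithStats(M)
        print(n,k,[(int(st[i,4]),ce[i].round(1),onplane(n,ce[i],.1)[:2].round(4)) for i in range(1,nn) if st[i,4]>5])
    big=cv2.resize(im[y0-25:y1+15,x0-20:x1+70],None,fx=5,fy=5,interpolation=2)
    cv2.imwrite(f'pics/{n}c.png',big[:600,:800])
E
```

```text
[[-0.968  0.251 -0.   ]
 [ 0.251  0.968 -0.002]
 [-0.    -0.002 -1.   ]]
top red [(38, array([227.4, 171.7]), array([ 0.6128, -0.0801])), (32, array([239.5, 176.4]), array([ 0.6031, -0.1046]))]
top green [(23, array([265.9, 186.7]), array([ 0.5823, -0.158 ]))]
top blue [(37, array([219.2, 191.6]), array([ 0.5716, -0.0641])), (31, array([231.4, 196.4]), array([ 0.5621, -0.0887]))]
top yellow [(29, array([245.7, 201.9]), array([ 0.5509, -0.1174])), (36, array([258.2, 206.4]), array([ 0.542 , -0.1423]))]
side red [(23, array([220.9, 198.4]), array([ 0.6047, -0.1062])), (29, array([214.6, 204.9]), array([ 0.6137, -0.0825]))]
side green [(14, array([234.9, 184.9]), array([ 0.5833, -0.1589])), (14, array([228.9, 190.9]), array([ 0.5924, -0.135 ]))]
side blue [(16, array([236.9, 206.3]), array([ 0.5634, -0.089 ])), (25, array([230.5, 212.4]), array([ 0.5732, -0.0669]))]
side yellow [(29, array([250.1, 191.9]), array([ 0.5433, -0.1426])), (29, array([244.3, 197.7]), array([ 0.5526, -0.1206]))]
```

View pics/topc.png

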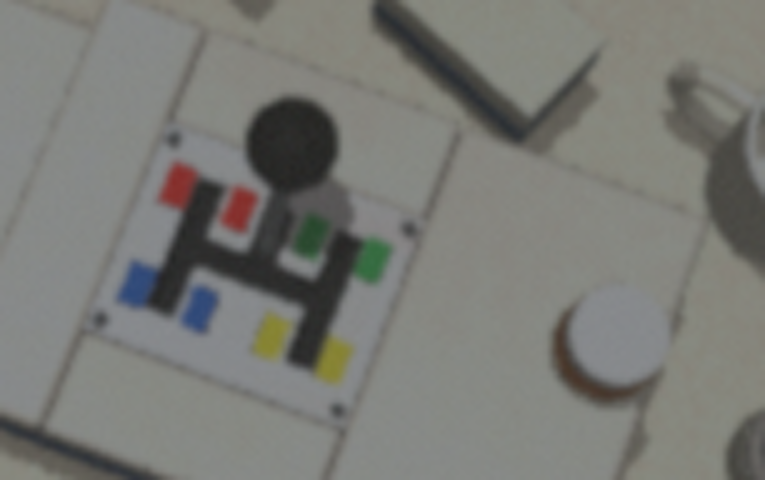

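The close-up confirms green on the far right slot. The knob is at full-frame pixel (250.4,163.6), and the jar is well to the right of the gate.

```bash
cat >> h.py <<'E'
O=np.array([.5774,-.1115,0]);YAW=-.384
ex=np.array([np.cos(YAW),np.sin(YAW),0]);ey=np.array([-ex[1],ex[0],0])
def W(x,y,z): return O+ex*x+ey*y+np.array([0,0,z])
def M(p): d=np.asarray(p)-O; return np.array([d@ex,d@ey,p[2]])
def Rt(): return np.column_stack([-ex,ey,[0,0,-1]])
def need(x,y,z):
    s=ctrl.get_state();r=R.from_rotvec(s['tool_rot'])
    print('t',round(s['time'],2),'mixer',M(s['position']).round(4),'F',(np.array([ex,ey,[0,0,1]])@s['ft_force']).round(2),
      'dp',r.inv().apply(W(x,y,z)-s['position']).round(4),'twist',(r.inv()*R.from_matrix(Rt())).as_rotvec().round(4))
E
python3 - <<'E'
from h import *
for n,uv in (('top',(250.4,163.6)),('side',(219,170.5))): print(M(onplane(n,uv,.171)).round(4))
for n,uv in (('top',(316,200)),): print('jar',M(onplane(n,uv,.14)).round(4))
need(.08,0,.35)
E
```

```text
[0.0368 0.0005 0.171 ]
[0.0349 0.0046 0.171 ]
jar [ 0.0259 -0.1406  0.14  ]
t 0.1 mixer [-0.6614  0.5311  0.2216] F [-0.04  0.12 -0.26] dp [-0.6662 -0.6231 -0.1273] twist [-0.0017  0.0002  0.1302]
```

Call:
apply_moves:
  dp:
    - [0,0,-0.04]
    - [0,0,-0.04]
    - [0,0,-0.04]
    - [0,0,-0.04]
  twist:
    - [0,0,0]
    - [0,0,0]
    - [0,0,0]
    - [0,0,0.13]
  fingers: [1,1,1,1]
  newtons: 10

```text
time: 0.5
position: [0.1632, 0.6288, 0.3837]
tool_rot: [-0.603, -3.083, 0.001]
ft_force: [1.2, 1.1, -0.2]
grip_width: 0.721
grip_force: 0.0
```

Call:
apply_moves:
  dp:
    - [-0.037,-0.0266,0]
    - [-0.037,-0.0266,0]
    - [-0.037,-0.0266,0]
    - [-0.037,-0.0266,0]
    - [-0.037,-0.0266,0]
    - [-0.037,-0.0266,0]
    - [-0.037,-0.0266,0]
    - [-0.037,-0.0266,0]
    - [-0.037,-0.0266,0]
    - [-0.037,-0.0266,0]
  twist:
    - [0,0,0]
    - [0,0,0]
    - [0,0,0]
    - [0,0,0]
    - [0,0,0]
    - [0,0,0]
    - [0,0,0]
    - [0,0,0]
    - [0,0,0]
    - [0,0,0]
  fingers: [1,1,1,1,1,1,1,1,1,1]

```text
time: 1.5
position: [0.4073, 0.2421, 0.3824]
tool_rot: [-0.599, -3.084, -0.0]
ft_force: [0.3, 0.4, 0.1]
grip_width: 0.006
grip_force: 0.0
```

Call:
apply_moves:
  dp:
    - [-0.037,-0.0266,0]
    - [-0.037,-0.0266,0]
    - [-0.037,-0.0266,0]
    - [-0.037,-0.0266,0]
    - [-0.037,-0.0266,0]
    - [-0.037,-0.0266,0]
    - [-0.037,-0.0266,0]
    - [-0.037,-0.0266,0]
    - [0,0,0]
    - [0,0,0]
  twist:
    - [0,0,0]
    - [0,0,0]
    - [0,0,0]
    - [0,0,0]
    - [0,0,0]
    - [0,0,0]
    - [0,0,0]
    - [0,0,0]
    - [0,0,0]
    - [0,0,0]
  fingers: [1,1,1,1,1,1,1,1,1,1]

```text
time: 2.5
position: [0.6014, -0.0652, 0.3816]
tool_rot: [-0.603, -3.081, 0.002]
ft_force: [-0.8, -0.5, -0.2]
grip_width: 0.007
grip_force: 0.0
```

Run:
```python
from h import *
need(.08,0,.30)
cv2.imwrite('pics/w1.png',get_image('wrist')[:,:,::-1])
```

```text
t 2.5 mixer [0.0049 0.0519 0.3816] F [-0.58 -0.81 -0.17] dp [-0.0754 -0.0516  0.0815] twist [-0.0013 -0.0016 -0.0026]
```

View pics/w1.png

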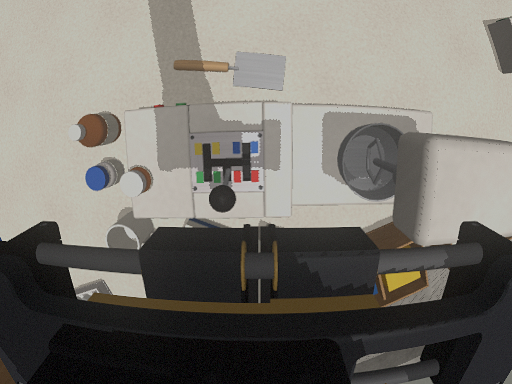

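The wrist view shows the gate upside down with the knob at (222,198), consistent with the estimate. I'll move beyond the knob, then descend.

Call:
apply_moves:
  dp:
    - [-0.04,-0.025,0]
    - [-0.04,-0.025,0]
    - [0,0,0.04]
    - [0,0,0.04]
    - [0,0,0.04]
    - [0,0,0.04]
    - [0,0,0.04]
    - [0,0,0.025]
    - [0,0,0]
    - [0,0,0]
  twist:
    - [0,0,0]
    - [0,0,0]
    - [0,0,0]
    - [0,0,0]
    - [0,0,0]
    - [0,0,0]
    - [0,0,0]
    - [0,0,0]
    - [0,0,0]
    - [0,0,0]
  fingers: [1,1,1,1,1,1,1,1,1,1]

```text
time: 3.55
position: [0.6573, -0.1386, 0.1584]
tool_rot: [0.595, 3.084, 0.002]
ft_force: [0.0, -0.5, 1.5]
grip_width: 0.002
grip_force: 0.0
```

Run:
```python
from h import *
need(.07,0.002,.155)
cv2.imwrite('pics/w2.png',get_image('wrist')[:,:,::-1])
```

```text
t 3.55 mixer [0.0843 0.0048 0.1584] F [ 0.23 -0.46  1.48] dp [ 0.0143 -0.0028  0.0034] twist [0.0012 0.0002 0.0026]
```

View pics/w2.png

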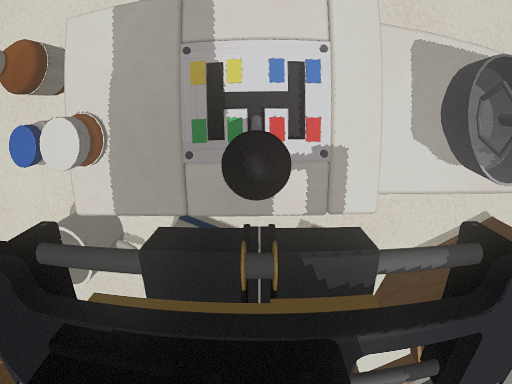

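The knob (257,165) is centred on the shut fingers (259). Pushing it towards the robot slowly.

Call:
apply_moves:
  dp:
    - [0.005,-0.002,0]
    - [0.005,0,0]
    - [0.005,0,0]
    - [0.005,0,0]
    - [0.004,0,0]
    - [0.004,0,0]
    - [0.004,0,0]
    - [0.004,0,0]
    - [0,0,0]
  twist:
    - [0,0,0]
    - [0,0,0]
    - [0,0,0]
    - [0,0,0]
    - [0,0,0]
    - [0,0,0]
    - [0,0,0]
    - [0,0,0]
    - [0,0,0]
  fingers: [1,1,1,1,1,1,1,1,1]

```text
time: 4.5
position: [0.6226, -0.1282, 0.1578]
tool_rot: [0.598, 3.084, 0.001]
ft_force: [3.3, 0.0, 2.7]
grip_width: 0.01
grip_force: 1.9
```

```bash
cat >> h.py <<'E'
def wpix(n='wrist',im=None):
    # black knob centre -> ray -> point at height z (mixer frame)
    pass
def wray(s,uv):
    c=calibration('wrist');H=c['hand_eye'];d=np.array([uv[0]-c['cx'],uv[1]-c['cy']]);r=np.hypot(*d);t=r/c['fx']
    v=np.array([np.sin(t)*d[0]/r,-np.sin(t)*d[1]/r,-np.cos(t)])
    q=R.from_rotvec(s['tool_rot']);return s['position']+q.apply(H[:3,3]),q.apply(H[:3,:3]@v)
def wplane(s,uv,z):
    e,d=wray(s,uv);return M(e+d*(z-e[2])/d[2])
E
python3 - <<'E'
from h import *
need(.0275,0.002,.158)
im=get_image('wrist')[:,:,::-1];cv2.imwrite('pics/w3.png',im)
g=cv2.inRange(im[:226,150:400],(0,0,0),(45,45,45))
g=cv2.morphologyEx(g,cv2.MORPH_OPEN,np.ones((25,25)))
n,_,st,ce=cv2.connectedComponentsWithStats(g)
s=ctrl.get_state()
for i in range(1,n):print(st[i],wplane(s,ce[i]+[150,0],.175).round(4))
E
```

```text
t 4.5 mixer [0.0482 0.0014 0.1578] F [3.   1.25 2.73] dp [ 0.0207  0.0006 -0.0002] twist [ 0.0008 -0.      0.0007]
[  81  176   64   50 2925] [0.0185 0.0014 0.175 ]
```

Call:
apply_moves:
  dp:
    - [0.004,0,0]
    - [0.004,0,0]
    - [0.004,0,0]
    - [0.004,0,0]
    - [0.002,0,0]
    - [0,0,0]
  twist:
    - [0,0,0]
    - [0,0,0]
    - [0,0,0]
    - [0,0,0]
    - [0,0,0]
    - [0,0,0]
  fingers: [1,1,1,1,1,1]

```text
time: 5.15
position: [0.6056, -0.1218, 0.1574]
tool_rot: [-0.599, -3.083, -0.001]
ft_force: [2.5, -0.6, 2.1]
grip_width: 0.007
grip_force: 1.5
```

```bash
python3 - <<'E'
from h import *
need(.0275,0.002,.158)
for n in('wrist','side'):cv2.imwrite(f'pics/{n}4.png',get_image(n)[:,:,::-1])
E
python3 -c "
import cv2,numpy as np
a=cv2.imread('pics/wrist4.png');b=cv2.imread('pics/side4.png')[120:270,130:330]
cv2.imwrite('pics/c4.png',np.vstack([a[:260,:400],cv2.resize(b,(400,300))]))"
```

```text
t 5.15 mixer [0.03   0.001  0.1574] F [2.54 0.35 2.08] dp [ 0.0025  0.001  -0.0006] twist [ 0.0002 -0.0009  0.0004]
```

View pics/c4.png

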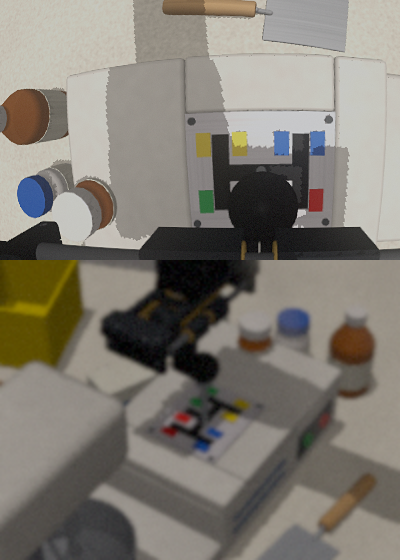

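The wrist view shows the knob at about (263,200), just short of the lane line. I'll push a little further and measure it.

Call:
apply_moves:
  dp:
    - [0.003,0,0]
    - [0,0,0]
  twist:
    - [0,0,0]
    - [0,0,0]
  fingers: [1,1]

```text
time: 5.45
position: [0.6031, -0.1209, 0.1575]
tool_rot: [-0.599, -3.084, -0.0]
ft_force: [2.7, 0.1, 1.5]
grip_width: 0.002
grip_force: 1.6
```

```bash
cat >> h.py <<'E'
def knob(z=.175,save=None):
    s=ctrl.get_state();im=np.ascontiguousarray(get_image('wrist')[:,:,::-1])
    if save: cv2.imwrite(save,im)
    g=cv2.GaussianBlur(cv2.cvtColor(im,cv2.COLOR_BGR2GRAY),(5,5),0)
    c=cv2.HoughCircles(g[:300],cv2.HOUGH_GRADIENT,1.5,20,param1=80,param2=18,minRadius=27,maxRadius=46)
    for q in (c[0][:3] if c is not None else []): print('knob',q.round(1),wplane(s,q[:2],z).round(4))
E
python3 - <<'E'
from h import *
need(.0275,0.002,.158); knob(save='pics/w5.png')
E
```

```text
t 5.45 mixer [0.0274 0.0009 0.1575] F [2.51 1.08 1.55] dp [-0.0001  0.0011 -0.0005] twist [ 0.     -0.0003  0.0001]
knob [ 84.8 209.2  32. ] [ 0.0023 -0.1022  0.175 ]
knob [446.2 164.2  45.2] [-0.0244  0.1057  0.175 ]
knob [ 24.8 119.2  27.9] [-0.0542 -0.1439  0.175 ]
```

Call:
apply_moves:
  dp:
    - [-0.015,0,0]
    - [-0.005,0,-0.04]
    - [0,0,-0.025]
    - [0.016,0.018,0]
    - [0.016,0.018,0]
    - [0.016,0.018,0]
    - [0,0,0.03]
    - [0,0,0.035]
    - [0,0,0]
    - [0,0,0]
  twist:
    - [0,0,0]
    - [0,0,0]
    - [0,0,0]
    - [0,0,0]
    - [0,0,0]
    - [0,0,0]
    - [0,0,0]
    - [0,0,0]
    - [0,0,0]
    - [0,0,0]
  fingers: [1,1,1,1,1,1,1,1,1,1]

```text
time: 6.5
position: [0.5963, -0.0607, 0.157]
tool_rot: [-0.599, -3.08, 0.002]
ft_force: [0.5, -1.0, 1.1]
grip_width: 0.005
grip_force: 0.0
```

Run:
```python
from h import *
need(0,.04,.155); s=ctrl.get_state();im=get_image('wrist')[:,:,::-1];cv2.imwrite('pics/w6.png',im)
for x in (-.01,0,.01): 
    pass
```

```text
t 6.5 mixer [-0.0015  0.0542  0.157 ] F [ 0.85 -0.74  1.14] dp [-0.0015 -0.0142  0.002 ] twist [-0.0017 -0.0032 -0.0002]
```

View pics/w6.png

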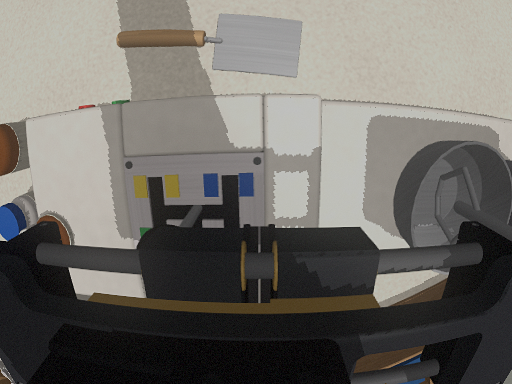

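The knob is hidden behind the finger block, and the rod at (190,215) stands in the lane. I'll probe towards -y while watching the force.

Call:
apply_moves:
  dp:
    - [0,-0.008,0]
    - [0,-0.008,0]
    - [0,-0.004,0]
    - [0,-0.004,0]
    - [0,-0.004,0]
    - [0,0,0]
  twist:
    - [0,0,0]
    - [0,0,0]
    - [0,0,0]
    - [0,0,0]
    - [0,0,0]
    - [0,0,0]
  fingers: [1,1,1,1,1,1]

```text
time: 7.15
position: [0.5877, -0.0859, 0.1582]
tool_rot: [0.599, 3.083, 0.003]
ft_force: [1.0, 1.0, 1.7]
grip_width: 0.002
grip_force: 1.1
```

```bash
python3 -c "
from h import *
need(0,-.02,.155)"
```

```text
t 7.15 mixer [-1.000e-04  2.760e-02  1.582e-01] F [0.56 1.25 1.67] dp [-0.     -0.0476  0.0031] twist [0.0019 0.001  0.0003]
```

Call:
apply_moves:
  dp:
    - [0,-0.003,0]
    - [0,-0.003,0]
    - [0,-0.003,0]
    - [0,0,0]
  twist:
    - [0,0,0]
    - [0,0,0]
    - [0,0,0]
    - [0,0,0]
  fingers: [1,1,1,1]

```text
time: 7.55
position: [0.5837, -0.0953, 0.1577]
tool_rot: [0.6, 3.083, -0.0]
ft_force: [1.6, 1.6, 2.7]
grip_width: 0.009
grip_force: 1.4
```

Run:
```python
from h import *
need(0,-.02,.155)
im=get_image('side');cv2.imwrite('pics/s7.png',cv2.resize(im[120:270,130:330,::-1],None,fx=4,fy=4,interpolation=2))
```

```text
t 7.55 mixer [-0.0002  0.0174  0.1577] F [0.85 2.1  2.71] dp [-0.0002 -0.0374  0.0027] twist [-0.      0.0003 -0.0004]
```

View pics/s7.png

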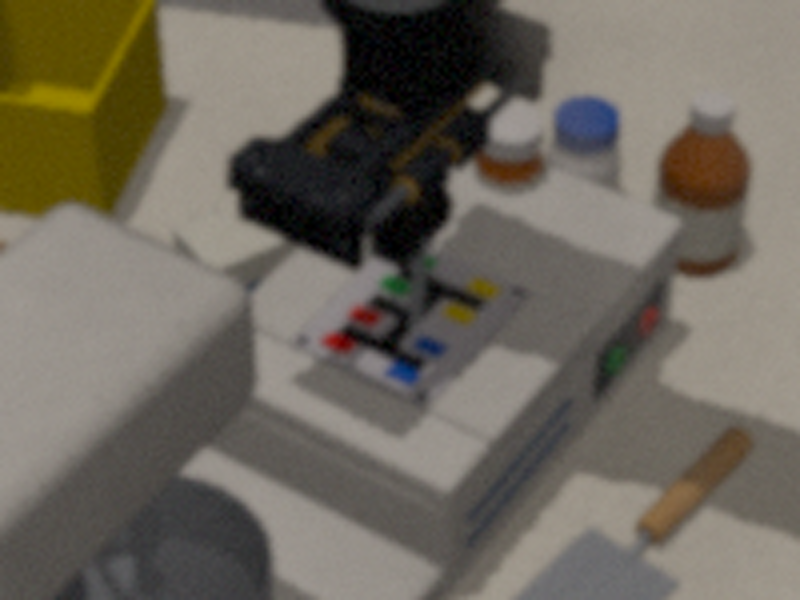

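The rod leans towards the right column, within the lane, and the force is about 2 to 3 N. Continuing, lowering slightly.

Call:
apply_moves:
  dp:
    - [0,-0.004,0.001]
    - [0,-0.004,0.001]
    - [0,-0.004,0.001]
    - [0,-0.004,0.001]
    - [0,-0.004,0.001]
    - [0,-0.004,0.001]
    - [0,-0.003,0]
    - [0,-0.003,0]
    - [0,0,0]
  twist:
    - [0,0,0]
    - [0,0,0]
    - [0,0,0]
    - [0,0,0]
    - [0,0,0]
    - [0,0,0]
    - [0,0,0]
    - [0,0,0]
    - [0,0,0]
  fingers: [1,1,1,1,1,1,1,1,1]

```text
time: 8.5
position: [0.5719, -0.123, 0.1509]
tool_rot: [-0.6, -3.083, 0.0]
ft_force: [1.8, 1.5, -1.2]
grip_width: 0.007
grip_force: 1.0
```

```bash
python3 -c "
from h import *
need(0,-.022,.150)"
```

```text
t 8.5 mixer [-0.0008 -0.0127  0.1509] F [ 1.07  2.04 -1.18] dp [-0.0008 -0.0093  0.0009] twist [-0.0005 -0.001  -0.0004]
```

Call:
apply_moves:
  dp:
    - [0,-0.003,0]
    - [0,-0.003,0]
    - [0,-0.002,0]
    - [0,0,0]
  twist:
    - [0,0,0]
    - [0,0,0]
    - [0,0,0]
    - [0,0,0]
  fingers: [1,1,1,1]

```text
time: 8.9
position: [0.569, -0.1302, 0.1513]
tool_rot: [-0.6, -3.083, -0.0]
ft_force: [1.0, 3.0, -2.8]
grip_width: 0.007
grip_force: 1.5
```

Run:
```python
from h import *
need(0,-.022,.150)
im=get_image('side');im2=get_image('wrist')
a=cv2.resize(im[140:220,180:280,::-1],(700,560),interpolation=2);cv2.imwrite('pics/s8.png',a);cv2.imwrite('pics/w8.png',im2[:,:,::-1])
```

```text
t 8.9 mixer [-0.0008 -0.0205  0.1513] F [-0.19  3.21 -2.81] dp [-0.0008 -0.0015  0.0013] twist [-0.0001 -0.0008 -0.0003]
```

View pics/s8.png

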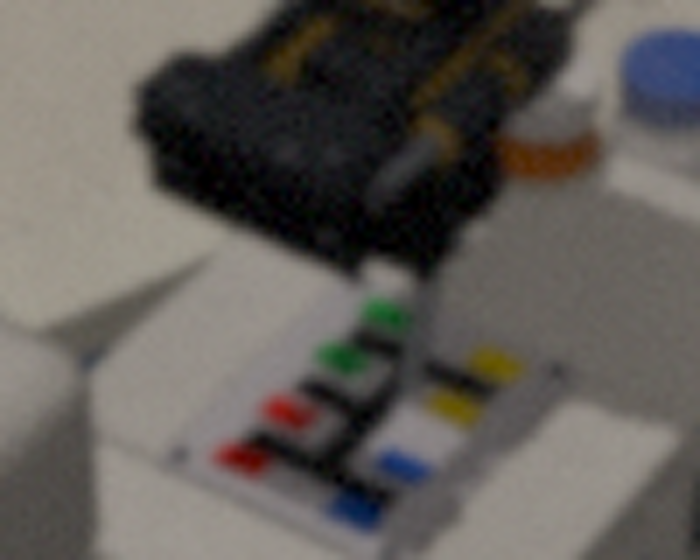

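The rod's neck, around (405,370), is about at the junction of the right column. I'll nudge until it stops.

Call:
apply_moves:
  dp:
    - [0,-0.0015,0]
    - [0,-0.0015,0]
    - [0,0,0]
  twist:
    - [0,0,0]
    - [0,0,0]
    - [0,0,0]
  fingers: [1,1,1]

```text
time: 9.3
position: [0.5682, -0.1329, 0.1515]
tool_rot: [-0.599, -3.084, -0.0]
ft_force: [0.5, 3.1, -1.9]
grip_width: 0.003
grip_force: 1.6
```

```bash
python3 -c "
from h import *
need(0,-.022,.150)"
```

```text
t 9.3 mixer [-0.0005 -0.0232  0.1515] F [-0.65  3.06 -1.9 ] dp [-0.0005  0.0012  0.0015] twist [ 0.0001 -0.0002 -0.    ]
```

Call:
apply_moves:
  dp:
    - [0,-0.0015,0]
    - [0,0,0]
  twist:
    - [0,0,0]
    - [0,0,0]
  fingers: [1,1]

```text
time: 9.5
position: [0.5677, -0.1343, 0.1515]
tool_rot: [-0.6, -3.084, -0.0]
ft_force: [0.7, 3.2, -2.7]
grip_width: 0.009
grip_force: 1.6
```

Call:
apply_moves:
  dp:
    - [0,-0.0015,0]
    - [0,0,0]
  twist:
    - [0,0,0]
    - [0,0,0]
  fingers: [1,1]

```text
time: 9.7
position: [0.5672, -0.1358, 0.1516]
tool_rot: [0.599, 3.084, -0.0]
ft_force: [0.9, 2.7, -3.6]
grip_width: 0.004
grip_force: 1.7
```

```bash
python3 -c "
from h import *
need(0,-.025,.150)"
```

```text
t 9.7 mixer [-0.0004 -0.0263  0.1516] F [-0.17  2.85 -3.6 ] dp [-0.0004  0.0013  0.0016] twist [ 0.      0.0001 -0.    ]
```

Call:
apply_moves:
  dp:
    - [0,-0.0015,0]
    - [0,0,0]
  twist:
    - [0,0,0]
    - [0,0,0]
  fingers: [1,1]

```text
time: 9.9
position: [0.5666, -0.1372, 0.1516]
tool_rot: [0.6, 3.084, -0.0]
ft_force: [0.8, 3.8, -2.1]
grip_width: 0.004
grip_force: 1.7
```

Call:
apply_moves:
  dp:
    - [0,-0.0015,0]
    - [0,0,0]
  twist:
    - [0,0,0]
    - [0,0,0]
  fingers: [1,1]

```text
time: 10.1
position: [0.5661, -0.1386, 0.1516]
tool_rot: [0.6, 3.084, -0.0]
ft_force: [1.4, 2.9, -2.8]
grip_width: 0.003
grip_force: 1.7
```

Run:
```python
from h import *
need(0,-.03,.150)
im=get_image('wrist')[:,:,::-1];cv2.imwrite('pics/w9.png',im)
im=get_image('side')[:,:,::-1];cv2.imwrite('pics/s9.png',im)
im=get_image('top')[:,:,::-1];cv2.imwrite('pics/t9.png',im)
```

```text
t 10.1 mixer [-0.0003 -0.0294  0.1516] F [ 0.23  3.22 -2.77] dp [-0.0003 -0.0006  0.0016] twist [-0.0001  0.0001 -0.0001]
```

Not stopped yet. I'll back off and measure the knob numerically.

Call:
apply_moves:
  dp:
    - [0,0.012,0]
    - [0,0.008,-0.02]
    - [0,0,-0.04]
    - [-0.03,0,-0.02]
    - [-0.035,-0.015,0]
    - [0,0,0]
    - [0,0,0]
  twist:
    - [0,0,0]
    - [0,0,0]
    - [0,0,0]
    - [0,0,0]
    - [0,0,0]
    - [0,0,0]
    - [0,0,0]
  fingers: [1,1,1,1,1,1,1]

```text
time: 10.95
position: [0.6281, -0.1594, 0.2312]
tool_rot: [-0.602, -3.082, 0.004]
ft_force: [-0.6, 0.0, -0.3]
grip_width: 0.003
grip_force: 0.0
```

```bash
cat >> h.py <<'E'
def knob2(z,save,v1=226):
    s=ctrl.get_state();im=np.ascontiguousarray(get_image('wrist')[:,:,::-1]);cv2.imwrite(save,im)
    g=cv2.inRange(im[:v1,120:400],(0,0,0),(60,60,60));g=cv2.morphologyEx(g,cv2.MORPH_OPEN,cv2.getStructuringElement(2,(21,21)))
    n,_,st,ce=cv2.connectedComponentsWithStats(g)
    for i in range(1,n):print('dark',st[i],(ce[i]+[120,0]).round(1),wplane(s,ce[i]+[120,0],z).round(4))
    hsv=cv2.cvtColor(im,cv2.COLOR_BGR2HSV)[:v1]
    for k,(a,b) in {'red':(172,180),'green':(45,85),'blue':(105,130),'yellow':(22,35)}.items():
        n,_,st,ce=cv2.connectedComponentsWithStats(cv2.inRange(hsv,(a,110,40),(b,255,255)))
        print(k,[wplane(s,ce[i],.1)[:2].round(4).tolist() for i in range(1,n) if st[i,4]>40 and np.all(abs(wplane(s,ce[i],.1)[:2])<.06)])
E
python3 - <<'E'
from h import *
need(.065,-.02,.23); knob2(.164,'pics/w10.png')
E
```

```text
t 10.95 mixer [ 0.065  -0.0254  0.2312] F [-0.58 -0.22 -0.33] dp [0.     0.0054 0.0012] twist [-0.0025 -0.0005 -0.0019]
dark [  79  106   44   45 1589] [220.6 128.1] [ 0.0004 -0.0569  0.164 ]
red []
green [[0.0211, -0.042], [0.0207, -0.015]]
blue [[-0.0239, 0.0155], [-0.0245, 0.0424]]
yellow [[-0.0235, -0.0157], [-0.0229, -0.0428]]
```

The knob is at (0.000,-0.057), right in the right column and in the lane. Next I'll go to the robot side of it.

Call:
apply_moves:
  dp:
    - [0.04,-0.011,0]
    - [0.04,-0.01,0]
    - [0.04,-0.01,0]
    - [0,0,0.04]
    - [0,0,0.043]
    - [0,0,0]
    - [0,0,0]
  twist:
    - [0,0,0]
    - [0,0,0]
    - [0,0,0]
    - [0,0,0]
    - [0,0,0]
    - [0,0,0]
    - [0,0,0]
  fingers: [1,1,1,1,1,1,1]

```text
time: 11.7
position: [0.505, -0.1413, 0.1491]
tool_rot: [-0.598, -3.083, 0.0]
ft_force: [1.1, 0.8, 1.4]
grip_width: 0.007
grip_force: 0.0
```

Call:
apply_moves:
  dp:
    - [-0.01,0,0]
    - [-0.01,0,0]
    - [-0.004,0,0]
    - [-0.004,0,0]
    - [-0.004,0,0]
    - [-0.004,0,0]
    - [0,0,0]
  twist:
    - [0,0,0]
    - [0,0,0]
    - [0,0,0]
    - [0,0,0]
    - [0,0,0]
    - [0,0,0]
    - [0,0,0]
  fingers: [1,1,1,1,1,1,1]

```text
time: 12.4
position: [0.5387, -0.1555, 0.1484]
tool_rot: [-0.599, -3.083, 0.0]
ft_force: [-3.4, 1.9, 2.0]
grip_width: 0.003
grip_force: 1.4
```

```bash
python3 -c "
from h import *
need(0.0145,-.057,.147)"
```

```text
t 12.4 mixer [-0.0194 -0.0553  0.1484] F [-3.89  0.46  1.98] dp [-0.0339 -0.0017  0.0014] twist [-0.0004 -0.0008 -0.    ]
```

Call:
apply_moves:
  dp:
    - [-0.004,0,0]
    - [-0.004,0,0]
    - [-0.004,0,0]
    - [-0.004,0,0]
    - [-0.004,0,0]
    - [-0.004,0,0.001]
    - [-0.003,0,0.001]
    - [0,0,0]
  twist:
    - [0,0,0]
    - [0,0,0]
    - [0,0,0]
    - [0,0,0]
    - [0,0,0]
    - [0,0,0]
    - [0,0,0]
    - [0,0,0]
  fingers: [1,1,1,1,1,1,1,1]

```text
time: 13.2
position: [0.5645, -0.1653, 0.1465]
tool_rot: [0.599, 3.083, 0.0]
ft_force: [-1.7, 2.1, 1.8]
grip_width: 0.009
grip_force: 1.0
```

Call:
apply_moves:
  dp:
    - [-0.002,0,0]
    - [-0.002,0,0]
    - [0,0,0]
  twist:
    - [0,0,0]
    - [0,0,0]
    - [0,0,0]
  fingers: [1,1,1]

```text
time: 13.5
position: [0.5676, -0.1665, 0.1462]
tool_rot: [-0.599, -3.083, -0.001]
ft_force: [-0.9, 1.6, -0.5]
grip_width: 0.003
grip_force: 1.5
```

```bash
python3 -c "
from h import *
need(0.0145,-.057,.147)"
```

```text
t 13.5 mixer [ 0.0115 -0.0546  0.1462] F [-1.39  1.13 -0.49] dp [-0.003  -0.0024 -0.0008] twist [ 0.0003 -0.0006  0.0006]
```

Call:
apply_moves:
  dp:
    - [-0.0015,0,0]
    - [-0.001,0,0]
    - [0,0,0]
  twist:
    - [0,0,0]
    - [0,0,0]
    - [0,0,0]
  fingers: [1,1,1]

```text
time: 13.8
position: [0.5697, -0.1673, 0.1461]
tool_rot: [-0.598, -3.083, -0.001]
ft_force: [-2.4, 4.0, -1.4]
grip_width: 0.005
grip_force: 1.8
```

Call:
apply_moves:
  dp:
    - [-0.001,0,0]
    - [0,0,0]
  twist:
    - [0,0,0]
    - [0,0,0]
  fingers: [1,1]

```text
time: 14.0
position: [0.5706, -0.1678, 0.1462]
tool_rot: [-0.598, -3.083, -0.001]
ft_force: [-0.8, 3.1, -2.7]
grip_width: 0.006
grip_force: 1.9
```

```bash
python3 -c "
from h import *
need(0.0145,-.057,.147)"
```

```text
t 14.0 mixer [ 0.0148 -0.0547  0.1462] F [-1.93  2.52 -2.71] dp [ 0.0003 -0.0023 -0.0008] twist [ 0.0002 -0.0009  0.0006]
```

Call:
apply_moves:
  dp:
    - [-0.001,0,0]
    - [0,0,0]
  twist:
    - [0,0,0]
    - [0,0,0]
  fingers: [1,1]

```text
time: 14.2
position: [0.5715, -0.1683, 0.1463]
tool_rot: [-0.599, -3.083, -0.0]
ft_force: [-3.1, 4.0, -3.6]
grip_width: 0.005
grip_force: 2.2
```

```bash
python3 -c "
from h import *
need(0.0165,-.057,.147)
cv2.imwrite('pics/s11.png',get_image('side')[:,:,::-1])"
```

```text
t 14.2 mixer [ 0.0158 -0.0549  0.1463] F [-4.33  2.57 -3.62] dp [-0.0007 -0.0021 -0.0007] twist [ 0.0001 -0.0009  0.0004]
```

Force is rising, so it is probably home. I'll back off and check.

Call:
apply_moves:
  dp:
    - [0.01,0,0]
    - [0.015,0,-0.01]
    - [0,0,-0.04]
    - [0,0,-0.04]
    - [-0.045,0.01,0]
    - [-0.045,0.01,0]
    - [-0.04,0,0]
    - [0,0,0]
    - [0,0,0]
  twist:
    - [0,0,0]
    - [0,0,0]
    - [0,0,0]
    - [0,0,0]
    - [0,0,0]
    - [0,0,0]
    - [0,0,0]
    - [0,0,0]
    - [0,0,0]
  fingers: [1,1,1,1,1,1,1,1,1]

```text
time: 15.15
position: [0.6767, -0.1917, 0.2365]
tool_rot: [0.602, 3.082, -0.006]
ft_force: [-0.3, 0.4, 0.7]
grip_width: 0.012
grip_force: 0.0
```

Run:
```python
from h import *
need(.1,-.03,.23); knob2(.159,'pics/w12.png')
```

```text
t 15.15 mixer [ 0.1221 -0.0371  0.2365] F [-0.4   0.23  0.72] dp [0.0222 0.0071 0.0065] twist [-0.0034  0.0016 -0.0019]
dark [  99   86   43   44 1480] [240.1 107.6] [ 0.0416 -0.0541  0.159 ]
red []
green [[0.0174, -0.0419], [0.0208, -0.0149]]
blue [[-0.0242, 0.0156], [-0.0244, 0.0426]]
yellow [[-0.0236, -0.0426], [-0.0237, -0.0158]]
```

View pics/w12.png

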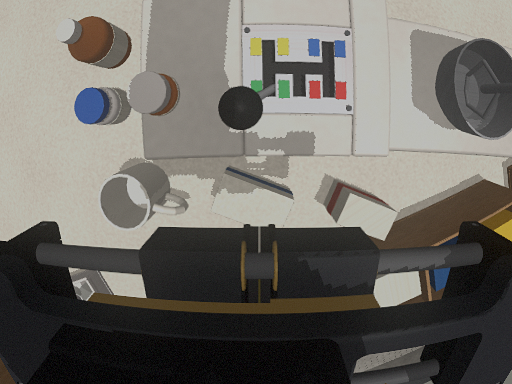

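The rod runs into the green slot between the green tabs, with the knob at (240,108). That is mixer x of about 42 mm, so the lever is fully home. The surrounding items look unmoved and the hand is clear.

```bash
python3 -c "
from bench import ctrl
print(ctrl.close_job())"
```

```text
the job is handed in; nothing more can be done
None
```

The lever is at the end of the green slot (far right): I pushed it there along the cross lane with shut fingers, released it, saw nothing around it out of place in the last picture, and handed the job in at about 15 s.

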